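# Slide the long gauge rod home in its V-groove rest

### The job

Two steel rods lie in two V-groove measuring rests on the bench. Push the longer rod along its groove, without lifting it out, until its end touches the end plate of its rest, and leave it lying there. Leave the shorter rod where it lies.

Things in the scene. Friction and masses are not known exactly. Their poses are not given: they have to be found in the camera images.
- long_rod: the longer of two plain steel rods: cylinder 110 mm long, 24 mm in diameter, hollow, about 0.2 kg, closed flat ends. It lies loose in the V-groove of long_rest, axis 37 mm and top 49 mm above the bench; its front end starts 40 to 80 mm short of the end plate. Origin at mid-length on its axis; x along the rod, at the start toward the plate. Slides at 1 to 3 N.
- short_rod: the shorter steel rod, 60 mm long, 24 mm in diameter; it lies in the same way in the other rest (short_rest), which is identical, and stays where it is. Origin at its middle, x along the rod.
- long_rest: fixed aluminium block under the longer rod, 250 long (x) x 70 wide (y) x 30 mm high, with a 90 degree V-groove 20 mm wide, 10 mm deep along its top, open at the -x end. At the +x end a steel end plate, 13 mm thick, 70 mm wide, rises 60 mm above the bench. Origin under its centre, on the bench; x along the groove toward the plate, z up. The rod's upper 19 mm stand clear above the block.
- long_rest_stop (a point): the point on the face of long_rest's end plate where the axis of the rod meets it, 37 mm above the bench; its x points out of the groove into the plate, along the groove, z up. The rod is home when its middle lies 55 mm before this point.

How it is judged:
By the outcome, as a careful person would: the job done as asked, in the order asked, and still so for the second after the job is handed in, with the robot touching nothing.
It also fails if it takes over 32 s, if anything falls off the work surface, if the arm or the gripper's body presses on something with over 40 N, if the wrist force passes 120 N, or if a joint passes its speed limit or range.

### The arm

A 6-joint arm with a two-finger parallel gripper is mounted at the origin on a cart in front of the work surface, level with it; the furniture and walls round the work are solid. World frame = base frame: x ahead of the robot, y to its left, z up, the work surface at z = 0. Lengths are in m, angles in rad, forces in N, time in s.
With the tool pointing down it reaches from about 0.3 to 0.825 m from the base axis. Payload 5.4 kg.
Tool frame: the origin (TCP) lies midway between the tips of the shut fingers; the grasp point (between the pads) lies 19 mm behind it; z points along the fingers, y is the line along which they close (so a half turn about z gives the same grasp; the last joint's range is limited). The gripper opens to 92 mm and grips with 3 to 60 N. Pads are 20 mm wide; open, the fingers measure 128 mm over their backs; the gripper's body (75 mm by 189 mm) begins 69 mm behind the grasp point.
Start: joints at [-1.322, 0.158, 1.597, -0, 1.386, -0.21], TCP at [0.255, -0.516, 0.215] pointing down, gripper open.
Joint ranges: [-2.91, 2.91], [-0.94, 2.29], [0.18, 2.7], [-1.29, 4.43], [0.17, 2.64], [-3, 3]. Speed limits (rad/s): [2.57, 2.57, 3.14, 3.14, 3.14, 3.14].

### API

Orientations are given as a unit quaternion [x, y, z, w].
In Python, from rig import bot gives the robot as it stands. The module is installed in compiled form; this text tells all that it offers.
- The arm moves only by the tool arm_command, never from a script. Its argument "deltas" is a list of rows, each an object with "xyz": the shift along the tool's x, y, z in cm, a list of three; "roll": the turn about the tool's z in rad; "gripper": the finger opening in cm, from 0 to 9.19. A call has 1 to 12 rows; each row is the pose to reach, as a shift and turn from the pose commanded when the call began, along the tool's axes at that moment; what a row does not reach only later rows make up. A row lasts 1/10 s, in which the tool goes at most 50 mm and 8.59 degrees, less where a joint would pass 70% of its speed; a pose out of reach is approached as far as the arm can. A call with a gripper value outside its range is refused whole. The fingers move at their own pace and stop on an object; the grip force is fixed at half the most. Time passes only in rows, so rows that repeat a pose let the fingers close. It gives the time, the measured TCP pose, the force, the opening and the grip force at its end, in the units of the state.
- bot.read_state(): the state, without advancing time (a new reading comes with each control period).
- bot.grab_frame(name): name is "side" or "top"; returns the picture (400x640x3 uint8, red, green, blue); there is no depth.
- bot.camera_info(name): a dict with "fx", "fy", "cx", "cy" (pixels), "k1" (the pictures are not rectified: a ray, as slopes to the right and down, at radius r is drawn at 1 + k1 r^2 times it, then the intrinsics apply), "R" (3x3) and "t" (3): a world point X has camera coordinates R X + t. Camera axes: x right, y down, z forward; pixel columns grow to the right and rows downward; lengths in m; the calibration is good to about 2 mm. A picture is of the moment at which its call begins. camera_info takes no time and is no camera call.
- bot.job_done(): hands the job in; it is judged then, once.
The state is a dict: "time_s": time; "joints": joint angles; "joint_vel": joint speeds; "effort": joint torques, N m; "eef_pos": TCP position; "tcp_rot": TCP orientation; "force": force on the tool from outside, world axes, zero at the start; "ft_torque": the same for the moment, N m; "width": finger opening in m; "finger_force": force on a finger pad.
Only numpy, scipy, OpenCV 4.12 (cv2) and the standard library are available. Lean on these libraries where they do the work, as an engineer would, in place of code of your own. Each camera call takes 0.05 s, during which the arm holds its last target. There are 200 camera calls.

## Working session

There is one attempt and no reset: what is moved stays moved. The work goes in short steps, Python scripts to look and compute and a tool call to move; the robot and the scene stay as the last step left them, time stands still between calls to the robot, and variables do not carry over. Pictures are saved under pics/ and viewed, at most 10 in all, crops included, and the job is handed in when it is done.

Besides the shell and the picture viewer there is one more tool, called as a command line: name --argument value ..., lists and objects as JSON in quotes. arm_command: Moves the arm, as the interface text tells. Its arguments: {"type":"object","properties":{"deltas":{"type":"array","items":{"type":"object","properties":{"xyz":{"type":"array","items":{"type":"number"}},"roll":{"type":"number"},"gripper":{"type":"number"}}}}},"required":["deltas"]}

```bash
mkdir -p pics
python3 - <<'E'
from rig import bot
import cv2
for n in("top","side"):
    cv2.imwrite(f"pics/{n}0.png",bot.grab_frame(n)[:,:,::-1]); print(n,bot.camera_info(n))
print(bot.read_state())
E
```

```text
top {'fx': 510.7652238062666, 'fy': 510.7652238062666, 'cx': 321.8440803905289, 'cy': 207.2973236437321, 'k1': 0.01831796707644278, 'R': array([[-0.02912938, -0.99952846, -0.00971257],
       [-0.98746447,  0.03028307, -0.1549092 ],
       [ 0.15513028,  0.00507841, -0.98788097]]), 't': array([0.03297313, 0.60588616, 0.92083741])}
side {'fx': 424.77228707200715, 'fy': 424.77228707200715, 'cx': 312.8663822824485, 'cy': 194.14757490437597, 'k1': -0.016121520102502996, 'R': array([[ 0.99972458,  0.00468015,  0.022997  ],
       [ 0.0221616 , -0.5106962 , -0.85947557],
       [ 0.00772201,  0.8597485 , -0.51065926]]), 't': array([-0.63051336,  0.03676252,  0.89442773])}
{'time_s': 0.1, 'joints': array([-1.32209934e+00,  1.59001795e-01,  1.59809560e+00,  1.25458046e-05,
        1.38621566e+00, -2.10114795e-01]), 'joint_vel': array([-0.0003618 , -0.00011592, -0.00509939, -0.00059001,  0.00010911,
       -0.0021034 ]), 'effort': array([ 5.38168442e-04, -3.86504960e+01, -3.22958493e+01,  7.02837319e-02,
        3.39652703e-02, -5.32211186e-05]), 'eef_pos': array([ 0.25449187, -0.51498154,  0.21371389]), 'tcp_rot': array([ 9.73801570e-01,  2.27397806e-01, -1.04289150e-05, -8.60156391e-04]), 'force': array([ 0.04733916,  0.33566866, -1.02295486]), 'ft_torque': array([-0.00225871,  0.01021687, -0.01929524]), 'finger_force': 0.0, 'width': 0.09216688412297622}
```

View pics/top0.png

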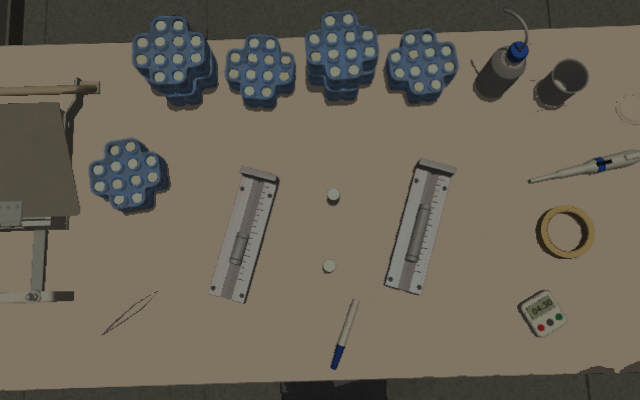

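View pics/side0.png

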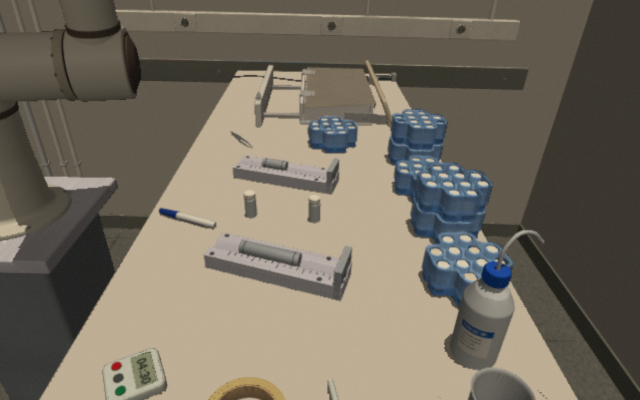

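The top view shows the long rod in the right-hand rest at about (420,232), with its plate at the top near (436,167). The short rod is in the left rest at (240,248). In the side view the long rod is in the near rest at (270,252), with the plate at (343,270). Next I'll enlarge the near rest.

Run:
```python
import cv2
a=cv2.imread("pics/top0.png")[150:300,375:465]
a=cv2.convertScaleAbs(cv2.resize(a,None,fx=4,fy=4,interpolation=cv2.INTER_CUBIC),alpha=1.5)
b=cv2.imread("pics/side0.png")[225:300,195:365]
b=cv2.convertScaleAbs(cv2.resize(b,(430,190),interpolation=cv2.INTER_CUBIC),alpha=1.5)
c=cv2.copyMakeBorder(b,0,410,0,0,cv2.BORDER_CONSTANT)
cv2.imwrite("pics/crop.png",cv2.hconcat([a,c]))
```

```text
(no output)
```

View pics/crop.png

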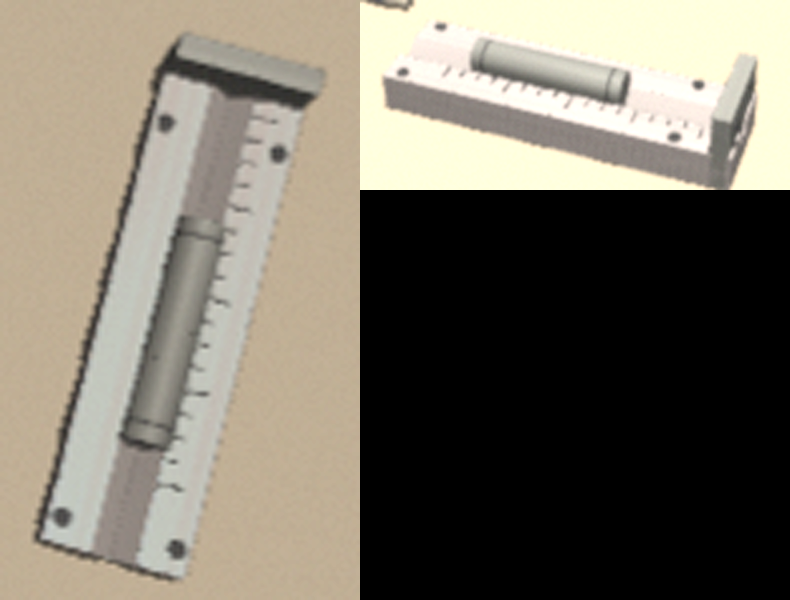

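The crop shows the near block corners at crop (38,538) and (183,578). The plate's top front edge runs (175,57)–(318,98). The rod's rear end is near (147,432) and its front end near (202,222).

```bash
cat > h.py <<'E'
import numpy as np, cv2
from rig import bot
def ray(n,px,z):
    c=bot.camera_info(n);K=np.array([[c['fx'],0,c['cx']],[0,c['fy'],c['cy']],[0,0,1]])
    d=np.append(cv2.undistortPoints(np.array([[px]],float),K,np.array([c['k1'],0,0,0,0]))[0,0],1)
    o=-c['R'].T@c['t'];d=c['R'].T@d
    return o+d*(z-o[2])/d[2]
E
python3 - <<'E'
from h import *
T=lambda u,v,z:ray("top",(375+u/4-.375,150+v/4-.375),z)[:2]
S=lambda u,v,z:ray("side",(195+(u-360)*170/430-.3,225+v*75/190-.3),z)[:2]
nl,nr=T(38,538,.03),T(183,578,.03); pl,pr=T(175,57,.06),T(318,98,.06)
n,p=(nl+nr)/2,(pl+pr)/2
P=dict(nl=nl,nr=nr,pl=pl,pr=pr,near=n,plate=p,rearTop=T(147,428,.049),frontTop=T(204,218,.049),
 s_nl=S(440,19,.03) ,s_nearR=S(386,80,.03),s_rear=S(482,40,.049),s_front=S(622,75,.049),s_plateR=S(712,118,.06),s_plateL=S(742,57,.06))
for k,v in P.items(): print(k,v.round(4))
u=p-n;print(np.linalg.norm(u),np.arctan2(u[1],u[0]),np.linalg.norm(nl-nr),np.linalg.norm(pl-pr))
u/=np.linalg.norm(u)
for k,v in P.items(): print(k,(v-n)@u,(v-n)@np.array([-u[1],u[0]]))
E
```

```text
nl [ 0.4594 -0.098 ]
nr [ 0.439  -0.1649]
pl [ 0.6821 -0.1701]
pr [ 0.6602 -0.236 ]
near [ 0.4492 -0.1314]
plate [ 0.6711 -0.203 ]
rearTop [ 0.5084 -0.1489]
frontTop [ 0.6064 -0.1813]
s_nl [ 0.4677 -0.0983]
s_nearR [ 0.4435 -0.1704]
s_rear [ 0.5073 -0.148 ]
s_front [ 0.6058 -0.183 ]
s_plateR [ 0.6633 -0.2369]
s_plateL [ 0.6857 -0.175 ]
0.23317869495039592 -0.3121657713683573 0.06993854456221678 0.06944520041356149
nl -0.0005542555956799157 0.03496487958802308
nr 0.0005542555956798576 -0.034964879588023086
pl 0.23349317315445486 0.03472117608289071
pr 0.232864216746337 -0.034721176082890715
near 0.0 0.0
plate 0.23317869495039592 2.5453062039422515e-18
rearTop 0.061708773610712246 0.0015589977297681358
frontTop 0.16490182717908358 0.0007976463975555639
s_nl 0.007396777895436906 0.037146883312312105
s_nearR 0.0065483460397894894 -0.03881928929079471
s_rear 0.06035333560309497 0.0020931172549879754
s_front 0.16485216645995512 -0.001027427403379729
s_plateR 0.23614828590693168 -0.03461403528465154
s_plateL 0.23848998251207928 0.031126048011554955
```

arm_command --deltas '[{"xyz": [36, -24.4, 0], "roll": 0.771, "gripper": 0}, {"xyz": [36, -24.4, 0], "roll": 0.771, "gripper": 0}, {"xyz": [36, -24.4, 0], "roll": 0.771, "gripper": 0}, {"xyz": [36, -24.4, 0], "roll": 0.771, "gripper": 0}, {"xyz": [36, -24.4, 0], "roll": 0.771, "gripper": 0}, {"xyz": [36, -24.4, 0], "roll": 0.771, "gripper": 0}, {"xyz": [36, -24.4, 0], "roll": 0.771, "gripper": 0}, {"xyz": [36, -24.4, 0], "roll": 0.771, "gripper": 0}, {"xyz": [36, -24.4, 2], "roll": 0.771, "gripper": 0}, {"xyz": [36, -24.4, 6], "roll": 0.771, "gripper": 0}, {"xyz": [36, -24.4, 10], "roll": 0.771, "gripper": 0}, {"xyz": [36, -24.4, 11], "roll": 0.771, "gripper": 0}]'

```text
time_s: 1.3
eef_pos: [0.466, -0.1349, 0.0999]
tcp_rot: [0.988, -0.155, -0.004, -0.002]
force: [-0.2, 0.3, -0.7]
width: 0.0005
finger_force: 0.0
```

arm_command --deltas '[{"xyz": [0, 0, 3]}, {"xyz": [0, 0, 5.5]}, {"xyz": [0, 0, 6.4]}, {"xyz": [0, 0, 6.4]}, {"xyz": [0, 0, 6.4]}]'

```text
invalid input
```

Run:
```python
from h import *
b=bot.grab_frame("side")[205:305,185:365,::-1]
b=cv2.convertScaleAbs(cv2.resize(b,None,fx=4,fy=4,interpolation=cv2.INTER_CUBIC),alpha=1.5)
cv2.imwrite("pics/s1.png",b); s=bot.read_state();print(s['eef_pos'],s['force'],s['width'])
```

```text
[ 0.46647269 -0.13554235  0.10059398] [-0.70846772 -0.31294763 -1.33746875] 0.00074642594662816
```

View pics/s1.png

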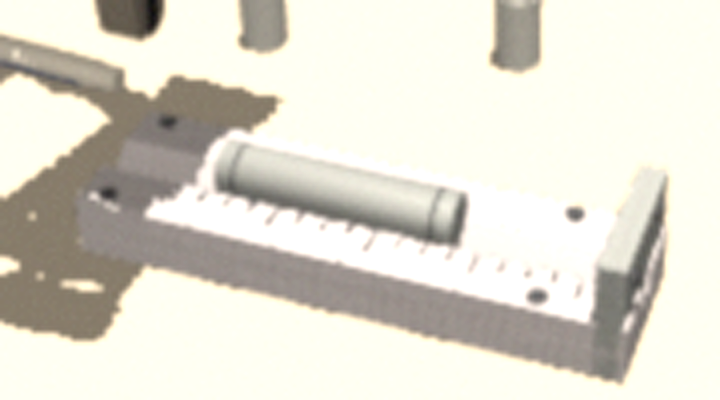

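The move was refused because each row needs every field. The fingertips show at crop (130,20), still above the groove behind the rod, whose rear end is at (228,165).

arm_command --deltas '[{"xyz": [0, 0, 3], "roll": 0, "gripper": 0}, {"xyz": [0, 0, 5.5], "roll": 0, "gripper": 0}, {"xyz": [0, 0, 6.4], "roll": 0, "gripper": 0}, {"xyz": [0, 0, 6.4], "roll": 0, "gripper": 0}, {"xyz": [0, 0, 6.4], "roll": 0, "gripper": 0}]'

```text
time_s: 1.85
eef_pos: [0.4706, -0.1382, 0.0424]
tcp_rot: [0.988, -0.156, 0.001, 0.0]
force: [0.7, -0.2, 0.4]
width: 0.0003
finger_force: 0.0
```

Run:
```python
from h import *
b=bot.grab_frame("side")[205:305,185:365,::-1]
b=cv2.convertScaleAbs(cv2.resize(b,None,fx=4,fy=4,interpolation=cv2.INTER_CUBIC),alpha=1.5)
cv2.imwrite("pics/s2.png",b); s=bot.read_state();print(s['eef_pos'],s['force'],s['width'])
```

```text
[ 0.47071761 -0.13826781  0.04251836] [ 0.51215944 -0.45311506  0.63638558] 0.00015678541766430136
```

View pics/s2.png

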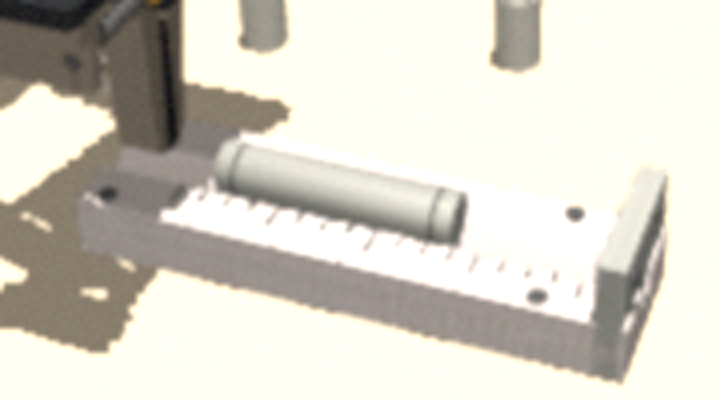

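The fingers are now in line behind the rod's rear end, with a gap left. I'll lower them a little more and push.

arm_command --deltas '[{"xyz": [0, 0, 0.6], "roll": 0, "gripper": 0}, {"xyz": [1, 0, 0.6], "roll": 0, "gripper": 0}, {"xyz": [2, 0, 0.6], "roll": 0, "gripper": 0}, {"xyz": [2.6, 0, 0.6], "roll": 0, "gripper": 0}, {"xyz": [3.2, 0, 0.6], "roll": 0, "gripper": 0}, {"xyz": [3.8, 0, 0.6], "roll": 0, "gripper": 0}, {"xyz": [4.4, 0, 0.6], "roll": 0, "gripper": 0}, {"xyz": [5, 0, 0.6], "roll": 0, "gripper": 0}]'

```text
time_s: 2.7
eef_pos: [0.5172, -0.1527, 0.0344]
tcp_rot: [0.988, -0.155, -0.0, -0.0]
force: [-2.0, 0.2, -0.3]
width: 0.0003
finger_force: 1.0
```

arm_command --deltas '[{"xyz": [0.6, 0, 0], "roll": 0, "gripper": 0}, {"xyz": [1.2, 0, 0], "roll": 0, "gripper": 0}, {"xyz": [1.8, 0, 0], "roll": 0, "gripper": 0}, {"xyz": [2.4, 0, 0], "roll": 0, "gripper": 0}, {"xyz": [3, 0, 0], "roll": 0, "gripper": 0}, {"xyz": [3, 0, 0], "roll": 0, "gripper": 0}, {"xyz": [3, 0, 0], "roll": 0, "gripper": 0}]'

```text
time_s: 3.4
eef_pos: [0.5461, -0.1623, 0.0349]
tcp_rot: [0.988, -0.155, 0.001, 0.0]
force: [0.0, -0.7, -0.6]
width: 0.0007
finger_force: 0.0
```

Run:
```python
from h import *
b=bot.grab_frame("side")[205:305,185:365,::-1]
b=cv2.convertScaleAbs(cv2.resize(b,None,fx=4,fy=4,interpolation=cv2.INTER_CUBIC),alpha=1.5)
cv2.imwrite("pics/s3.png",b); s=bot.read_state();print(s['eef_pos'],s['force'],s['width'])
```

```text
[ 0.54586773 -0.16213416  0.03490281] [-0.41839321  0.24773872  0.46669458] 0.00018617323652258673
```

View pics/s3.png

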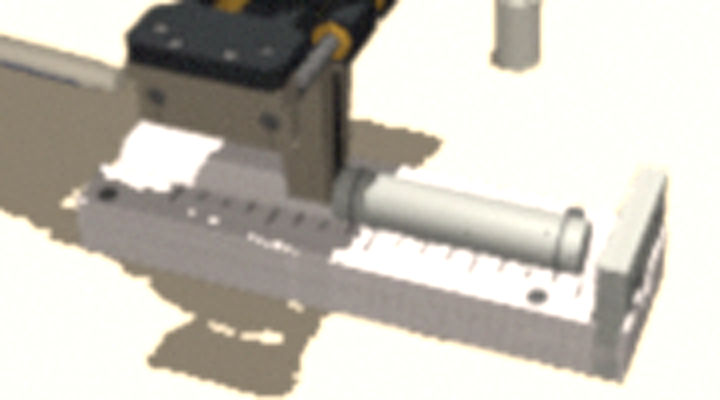

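The rod has moved with the fingers. Its front is at crop (575,240), and the plate face is at about (605,265), roughly 15 mm away. I'll push on gently.

arm_command --deltas '[{"xyz": [0.4, 0, 0], "roll": 0, "gripper": 0}, {"xyz": [0.8, 0, 0], "roll": 0, "gripper": 0}, {"xyz": [1.0, 0, 0], "roll": 0, "gripper": 0}, {"xyz": [1.1, 0, 0], "roll": 0, "gripper": 0}, {"xyz": [1.2, 0, 0], "roll": 0, "gripper": 0}, {"xyz": [1.2, 0, 0], "roll": 0, "gripper": 0}]'

```text
time_s: 4.05
eef_pos: [0.557, -0.1656, 0.0346]
tcp_rot: [0.988, -0.155, 0.0, -0.0]
force: [-2.6, 1.0, 1.7]
width: 0.0004
finger_force: 1.3
```

arm_command --deltas '[{"xyz": [0.1, 0, 0], "roll": 0, "gripper": 0}, {"xyz": [0.2, 0, 0], "roll": 0, "gripper": 0}, {"xyz": [0.2, 0, 0], "roll": 0, "gripper": 0}]'

```text
time_s: 4.35
eef_pos: [0.559, -0.1663, 0.0346]
tcp_rot: [0.988, -0.156, 0.0, -0.0]
force: [-1.7, 0.0, 1.7]
width: 0.0003
finger_force: 1.0
```

arm_command --deltas '[{"xyz": [0.1, 0, 0], "roll": 0, "gripper": 0}, {"xyz": [0.2, 0, 0], "roll": 0, "gripper": 0}, {"xyz": [0.2, 0, 0], "roll": 0, "gripper": 0}]'

```text
time_s: 4.65
eef_pos: [0.5595, -0.1664, 0.0344]
tcp_rot: [0.988, -0.155, -0.002, -0.0]
force: [-7.3, 1.5, 4.2]
width: -0.0001
finger_force: 3.6
```

arm_command --deltas '[{"xyz": [0.1, 0, 0], "roll": 0, "gripper": 0}, {"xyz": [0.2, 0, 0], "roll": 0, "gripper": 0}, {"xyz": [0.2, 0, 0], "roll": 0, "gripper": 0}]'

```text
time_s: 4.95
eef_pos: [0.5596, -0.1664, 0.0342]
tcp_rot: [0.988, -0.155, -0.004, -0.001]
force: [-12.8, 5.0, 10.5]
width: 0.0003
finger_force: 6.8
```

The arm has stalled with the force rising, so the rod is against the plate. I'll back straight off, then lift.

arm_command --deltas '[{"xyz": [-0.3, 0, 0], "roll": 0, "gripper": 0}, {"xyz": [-1.5, 0, 0], "roll": 0, "gripper": 0}, {"xyz": [-3.5, 0, 0], "roll": 0, "gripper": 0}, {"xyz": [-4.5, 0, -2], "roll": 0, "gripper": 0}, {"xyz": [-5, 0, -6], "roll": 0, "gripper": 0}, {"xyz": [-9, 0, -10], "roll": 0, "gripper": 0}, {"xyz": [-13, 0, -14], "roll": 0, "gripper": 0}, {"xyz": [-13, 0, -14], "roll": 0, "gripper": 0}, {"xyz": [-13, 0, -14], "roll": 0, "gripper": 0}]'

```text
time_s: 5.85
eef_pos: [0.4401, -0.1284, 0.1772]
tcp_rot: [0.988, -0.156, 0.003, 0.001]
force: [0.4, 0.2, 0.3]
width: 0.0006
finger_force: 0.0
```

Run:
```python
from h import *
b=bot.grab_frame("side")[205:305,185:365,::-1]
b=cv2.convertScaleAbs(cv2.resize(b,None,fx=4,fy=4,interpolation=cv2.INTER_CUBIC),alpha=1.5)
a=bot.grab_frame("side")[145:205,225:345,::-1]; a=cv2.resize(a,(400,200))
a=cv2.copyMakeBorder(a,0,0,0,320,cv2.BORDER_CONSTANT)
cv2.imwrite("pics/s4.png",cv2.vconcat([b,a])); s=bot.read_state();print(s['eef_pos'],s['force'])
```

```text
[ 0.43955611 -0.12789282  0.17452044] [ 0.38570796 -0.06499863 -0.67731222]
```

View pics/s4.png

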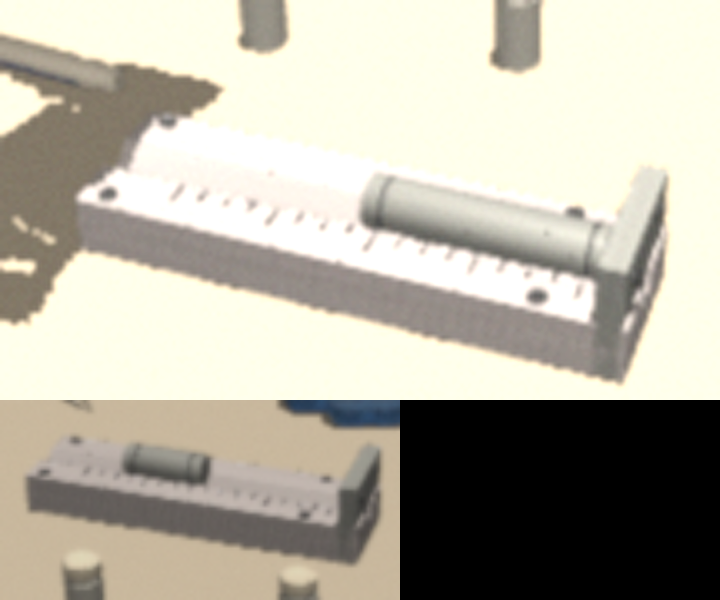

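The long rod lies level in its groove. Its rear end is at crop (375,200) and its front meets the plate at about (600,245). The short rod hasn't moved, and the gripper is clear.

```bash
python3 -c "
from rig import bot
print(bot.job_done())"
```

```text
the job is handed in; nothing more can be done
None
```

The long rod was pushed along its groove to the end plate and left lying there with the gripper clear. The short rod was not touched, and the job was handed in at about 6 s.

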